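# Close the adjustable wrench on the vice's hold-down nut and tighten it

### The arm

A 6-joint arm with a two-finger parallel gripper is mounted at the origin on a cart in front of the work surface, level with it; the furniture and walls round the work are solid. World frame = base frame: x ahead of the robot, y to its left, z up, the work surface at z = 0. Lengths are in m, angles in rad, forces in N, time in s.
With the tool pointing down it reaches from about 0.3 to 0.85 m from the base axis. Payload 5.4 kg.
Tool frame: the origin (TCP) lies midway between the tips of the shut fingers; the grasp point (between the pads) lies 19 mm behind it; z points along the fingers, y is the line along which they close (so a half turn about z gives the same grasp; the last joint's range is limited). The gripper opens to 85 mm and grips with 20 to 120 N. Pads are 22 mm wide; open, the fingers measure 114 mm over their backs; the gripper's body (76 mm by 85 mm) begins 54 mm behind the grasp point. The pads swing forward as they close: fully open they stand 13 mm farther back than shut.
Start: joints at [-1.391, 0.158, 1.597, -0, 1.386, -0.21], TCP at [0.218, -0.532, 0.231] pointing down, gripper open.
Joint ranges: [-2.91, 2.91], [-0.94, 2.29], [0.18, 2.7], [-1.29, 4.43], [0.17, 2.64], [-3, 3]. Speed limits (rad/s): [2.57, 2.57, 3.14, 3.14, 3.14, 3.14].

### API

Orientations are given as a unit quaternion [w, x, y, z].
In Python, from bench import arm gives the robot as it stands. The module is installed in compiled form; this text tells all that it offers.
- The arm moves only by the tool arm_command, never from a script. Its argument "moves" is a list of rows, each an object of numbers: "dx", "dy", "dz": the shift along the tool's x, y, z as a fraction of full scale; "wx", "wy", "wz": the turn, a rotation vector about the tool's x, y, z as a fraction of full scale; "fingers": the closure, from 0 (fully open) to 1 (shut). In form: [{"dx": .., "dy": .., "dz": .., "wx": .., "wy": .., "wz": .., "fingers": ..}, ...]. A call has 1 to 5 rows; each row is the pose to reach, as a shift and turn from the pose commanded when the call began, along the tool's axes at that moment; what a row does not reach only later rows make up. Full scale, the value 1, is 0.2 m for a shift and 0.5 rad for a turn. A row lasts 1/12 s, in which the tool goes at most 41.7 mm and 7.16 degrees, less where a joint would pass 70% of its speed; a pose out of reach is approached as far as the arm can. A call with a number of a shift or a turn outside -1 to 1 is refused whole. A call with a gripper value outside its range is refused whole. The fingers move at their own pace and stop on an object; the grip force is fixed at half the most. Time passes only in rows, so rows that repeat a pose let the fingers close. It gives the time, the measured TCP pose, the force, the opening and the grip force at its end, in the units of the state.
- arm.get_state(): the state, without advancing time (a new reading comes with each control period).
- arm.camera(name): name is "scene" or "top" or "wrist"; returns a dict with "image" (384x512x3 uint8, red, green, blue), "range_z" (384x512 float32, m along the optical axis (not along the pixel's ray), 0 where there is no reading), "intrinsics" (3x3 intrinsics, pixels), "cam_to_world" (4x4, takes a point from camera to world coordinates). Camera axes: x right, y up, looking along -z (the intrinsics and any distortion apply to the point x, -y, -z); pixel columns grow to the right and rows downward; lengths in m; the calibration is good to about 2 mm. The wrist camera is an equidistant fisheye: a pixel r from the principal point sees the ray r / f radians off the axis. A picture is of the moment at which its call begins.
- arm.finish_job(): hands the job in; it is judged then, once.
The state is a dict: "time": time; "q": joint angles; "qvel": joint speeds; "joint_efforts": joint torques, N m; "tool_pos": TCP position; "tcp_rot": TCP orientation; "ft_force": force on the tool from outside, world axes, zero at the start; "moment": the same for the moment, N m; "gripper_width": finger opening in m; "grip_force": force on a finger pad.
Only numpy, scipy, OpenCV 4.12 (cv2) and the standard library are available. Lean on these libraries where they do the work, as an engineer would, in place of code of your own. Each camera call takes 0.05 s, during which the arm holds its last target. There are 200 camera calls.

### The job

The bench vice has one loose hold-down nut, on the side of its base nearest the robot, and an adjustable wrench already lies round it with its jaw too wide. Roll the wrench's knurled worm with a fingertip, stroke after stroke towards the nut, until the moving jaw is closed snugly on the nut's flats; only then pull the handle towards you to turn the nut clockwise (seen from above) by an eighth of a turn, 45 degrees. Leave the wrench lying on the nut, closed, and the other things on the bench where they are.

Things in the scene. Friction and masses are not known exactly. Their poses are not given: they have to be found in the camera images.
- vice: Blue bench vice, fixed. Origin on the bench under the middle of its round base plate (208 mm across, 10 mm thick); y along the vice, its screw towards -y (robot's right), x away from the robot. Column over the plate: radius up to 40 mm. Screw head along x = 0 to y = -111 mm, 66 to 98 mm high; tommy bar at y = -97 mm, from x = -33 mm, 17 mm high, to x = +35 mm, 151 mm high.
- overhang (a point): Middle of the vice jaws' lower edge on the robot's side, 104 mm above the bench, at vice x = -56 mm, y = -5 mm. The jaws (57 mm to either side along the vice's y, up to 144 mm high, sloping in below this edge) overhang the wrench's head, so a gripper cannot come straight down on the worm: lean it 30 to 45 degrees back from the vice, towards the robot's side. Axes as the vice.
- cabinet_corner (a point): Front right-hand upright edge of the tall red cabinet on the bench, left of the vice, 100 mm above the bench. The cabinet (fixed) runs 490 mm to the left of this edge and backwards, 670 mm high, with a knob standing out of its door: keep the arm clear of it.
- nut_centre (a point): Centre of the loose rusty hexagon nut, half-way up: 30 mm across flats, 34.6 mm over the corners, 16 mm high, on the base plate at vice x = -78 mm, y = 0; its stud stands 4 mm out of the top. It turns stiffly (0.8 N m).
- nut (a joint): Turn of the nut in rad, 0 at the start, growing clockwise seen from above; 45 degrees is 0.785
- mouth (a point): Point midway between the jaws of the loose adjustable wrench (0.5 kg, 250 mm long, 15 mm thick, flat on the base plate) when closed to 30 mm, half-way up. x points out of the mouth, y from the fixed jaw (face at y = -15 mm, nearer the vice's column) to the moving jaw (robot's side), z up. Jaw faces lie along x, throat at x = -19.5 mm (it slides some mm until this meets the nut). Handle along (-0.966, 0.259, 0).
- worm_top (a point): Top of the knurled worm, at x = -41, y = +3 mm from the mouth, axes as mouth: a roller 16.8 mm in diameter, 17 mm long, axis along y, 2.3 mm proud of the head. Press a fingertip on it with 10 to 15 N and drag along +x (towards the nut) to close the jaw, 1 mm per 13 mm of drag; lift off to go back (dragging along -x opens). Tight on the nut, it stops and the finger slips harmlessly.
- wrench_jaw (a joint): Travel of the moving jaw in m from fully open: the opening is 0.038 - value; 0.008 is snug on the nut; it starts at 0.002 to 0.0045. Only the worm moves it, and it does not run back.
- handle (a point): Middle of the handle's black and orange sleeve, 165 mm from the mouth along the handle, half-way up; axes as mouth. The sleeve is 24 to 27 mm wide, 14 mm thick and reaches 48 mm inwards and 60 mm outwards from here; it hangs free with its underside about 10 mm above the bench.
- spare_nut: a loose M16 nut (bystander), 24 mm across flats, 13 mm high, lying left of the vice; origin under its centre
- spare_bolt: a loose M16 bolt (bystander), 81 mm long, lying left of the vice; origin under its centre
- chisel: a cold chisel (bystander), 160 mm long, lying at the left; origin under its centre
- small_box: a small black carton (bystander), 62 x 69 x 56 mm, at the left; origin under its centre
- spanner: a double open-ended spanner (bystander), 171 mm long, lying in front of the red cabinet; origin under its centre

How it is judged:
On the way:
1. the moving jaw is closed snugly on the nut (opening within 1.2 mm of the 30 mm flats) with the wrench on the nut, the nut not yet turned (value of joint wrench_jaw above 0.0068 m and horizontal distance between mouth and nut_centre below 0.007 m and value of joint nut below 0.15 rad), for 0.2 s.
At the end, for the whole second after the job is handed in: the nut has been turned clockwise by 30 to 60 degrees, the wrench lies at rest on the base plate, flat (within 7 degrees), round the nut (mouth within 7 mm of the nut's centre) with its jaw still closed to within 1.5 mm of the flats (value of joint nut between 0.52 and 1.05 rad and value of joint wrench_jaw above 0.0065 m and horizontal distance between mouth and nut_centre below 0.007 m and angle between mouth's own z axis and vertical below 0.12 rad and height (world z) of mouth below 0.03 m and linear speed of wrench below 0.02 m/s); the robot touches nothing.
It fails at once if the nut is turned more than 9 degrees while the jaw is still slack by over 1.8 mm (it would round the corners) (value of joint nut above 0.157 rad and value of joint wrench_jaw below 0.0062 m).
It fails at once if one of the other things is pushed more than 15 mm from its place (distance of any of spare_nut, spare_bolt, chisel, small_box, spanner from where it was at the start of the episode above 0.015 m).
It also fails if it takes over 67 s, if anything falls off the work surface, if the arm or the gripper's body presses on something with over 40 N, if the wrist force passes 120 N, or if a joint passes its speed limit or range.

## Working session

There is one attempt and no reset: what is moved stays moved. The work goes in short steps, Python scripts to look and compute and a tool call to move; the robot and the scene stay as the last step left them, time stands still between calls to the robot, and variables do not carry over. Pictures are saved under pics/ and viewed, at most 10 in all, crops included, and the job is handed in when it is done.

Besides the shell and the picture viewer there is one more tool, called in YAML: its name, and indented under it one key for each argument. arm_command: Moves the arm, as the interface text tells. Shift numbers are shares of 0.2 m and turn numbers shares of 0.5 rad, none past 1 either way. Its arguments: {"type":"object","properties":{"moves":{"type":"array"}},"required":["moves"]}

```bash
mkdir -p pics
cat > h.py <<'E'
import numpy as np, cv2
from bench import arm
from scipy.spatial.transform import Rotation as R
def rot(q): return R.from_quat([q[1],q[2],q[3],q[0]])
def snap(n,f,crop=None,s=1):
    c=arm.camera(n); np.savez('pics/'+f+'.npz',**c)
    im=c['image'][:,:,::-1]
    if crop: x0,y0,x1,y1=crop; im=im[y0:y1,x0:x1]
    im=cv2.resize(im,None,fx=s,fy=s,interpolation=cv2.INTER_CUBIC); cv2.imwrite('pics/'+f+'.png',im); return c
def pt(c,u,v,z=None):
    K=c['intrinsics'];T=c['cam_to_world']
    d=np.array([(u-K[0,2])/K[0,0],-(v-K[1,2])/K[1,1],-1])
    if z is None: return T[:3,:3]@(d*c['range_z'][int(round(v)),int(round(u))])+T[:3,3]
    w=T[:3,:3]@d; return T[:3,3]+w*(z-T[2,3])/w[2]
def tell():
    s=arm.get_state(); print(s['time'],np.round(s['tool_pos'],4),np.round(rot(s['tcp_rot']).as_matrix(),3).tolist(),np.round(s['ft_force'],1),s['gripper_width'],np.round(s['q'],2))
E
python3 - <<'E'
from h import *
a=snap('scene','s0',None,1.5);b=snap('top','t0',None,1.5);tell()
for c in(a,b):print(c['intrinsics'],c['cam_to_world'])
E
```

```text
0.1 [ 0.2184 -0.5313  0.2304] [[0.925, 0.38, -0.0], [0.38, -0.925, 0.002], [0.0, -0.002, -1.0]] [ 0.  -0.2 -0.5] 0.08566209086530216 [-1.39  0.16  1.6   0.    1.39 -0.21]
[[467.29686683   0.         252.74526198]
 [  0.         467.29686683 190.68712524]
 [  0.           0.           1.        ]] [[-0.84282205  0.35502574 -0.4044845   0.05484967]
 [-0.53795531 -0.57803687  0.6135776   0.70039549]
 [-0.01597112  0.73473132  0.6781702   0.92148785]
 [ 0.          0.          0.          1.        ]]
[[408.98956863   0.         249.36909323]
 [  0.         408.98956863 194.17636986]
 [  0.           0.           1.        ]] [[-0.00623613  0.99872053 -0.05018389  0.46088555]
 [-0.99996651 -0.00649414 -0.00497993 -0.03659067]
 [-0.00529946  0.05015115  0.99872758  1.33109383]
 [ 0.          0.          0.          1.        ]]
```

View pics/s0.png

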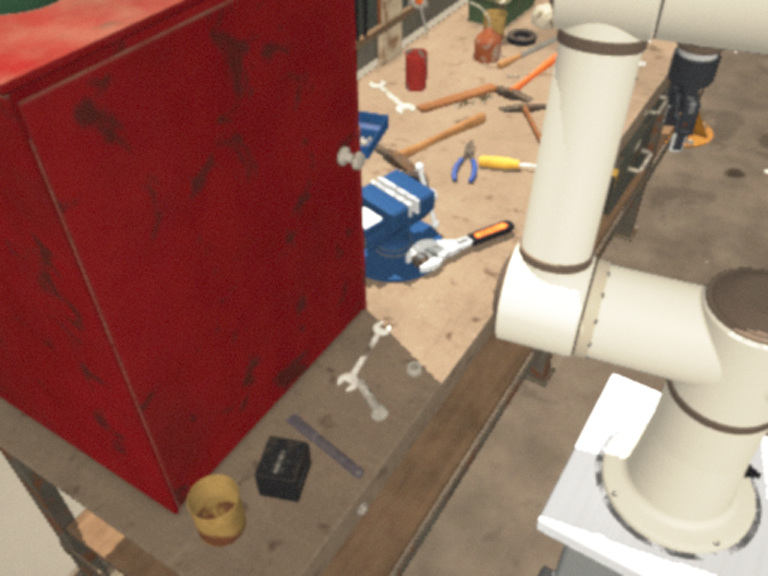

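View pics/t0.png

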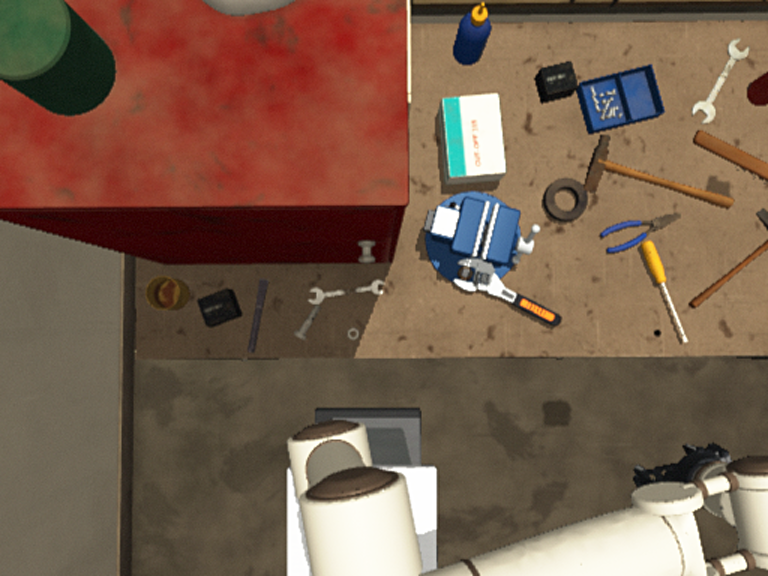

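The top view shows the vice at about (473,237), the wrench head at (478,273), and the orange sleeve around (540,310), all in 1.5x pixels. I'll enlarge both crops.

Run:
```python
import numpy as np,cv2
a=np.load('pics/s0.npz')['image'][135:195,235:350,::-1]; b=np.load('pics/t0.npz')['image'][120:225,275:380,::-1]
a=cv2.resize(a,None,fx=5,fy=5,interpolation=2);b=cv2.resize(b,None,fx=5.5,fy=5.5,interpolation=2)
cv2.imwrite('pics/tc.png',b);cv2.imwrite('pics/sc.png',a)
```

```text
(no output)
```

View pics/tc.png

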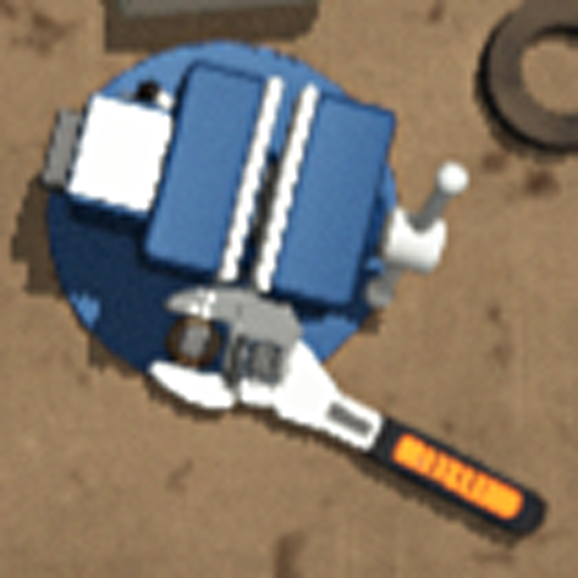

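The crop shows the nut at (192,340), the worm at (258,358), and the sleeve middle at (461,479). The fixed jaw sits above the nut and the moving jaw below it.

Run:
```python
from h import *
c=dict(np.load('pics/t0.npz'))
f=lambda u,v,z=None:pt(c,275+u/5.5,120+v/5.5,z)
for n,u,v,z in[('nut',192,340,.028),('worm',260,358,.027),('sleeve',461,479,.025),('sl0',380,440,.025),('sl1',545,515,.025),('plateL',47,210,.01),('plateT',225,42,.01),('plateB',150,395,.01),('jaw edge left',148,250,.144),('jaw edge right',340,303,.144)]:
    print(n,np.round(f(u,v,z),4),np.round(f(u,v),4))
```

```text
nut [ 0.5646 -0.2236  0.028 ] [ 0.5639 -0.2224  0.0366]
worm [ 0.5539 -0.2631  0.027 ] [ 0.5541 -0.2635  0.0245]
sleeve [ 0.483  -0.3787  0.025 ] [ 0.483  -0.3783  0.0267]
sl0 [ 0.5059 -0.3322  0.025 ] [ 0.5059 -0.332   0.0263]
sl1 [ 0.4619 -0.4269  0.025 ] [ 0.4619 -0.4333  0.0037]
plateL [ 0.6436 -0.1417  0.01  ] [ 0.6431 -0.1415  0.0131]
plateT [ 0.7429 -0.2481  0.01  ] [ 0.7431 -0.2483  0.0091]
plateB [ 0.5338 -0.2011  0.01  ] [ 0.5342 -0.2019  0.0035]
jaw edge left [ 0.6034 -0.1843  0.144 ] [ 0.6033 -0.1842  0.1446]
jaw edge right [ 0.5745 -0.2855  0.144 ] [ 0.5747 -0.286   0.1414]
```

```bash
cat >> h.py <<'E'
def ori(yaw,th):
    m=np.array([np.cos(yaw),np.sin(yaw),0]); n=np.array([m[1],-m[0],0])
    z=np.sin(th)*n+np.array([0,0,-np.cos(th)]); return R.from_matrix(np.c_[m,np.cross(z,m),z])
def go(p,yaw,th):
    s=arm.get_state(); r=rot(s['tcp_rot'])
    d=r.inv().apply(np.array(p)-s['tool_pos'])/.2; w=(r.inv()*ori(yaw,th)).as_rotvec()/.5
    print('d',np.round(d,3),'w',np.round(w,3)); return d,w
W=np.array([.554,-.263,.0273]); YAW=np.deg2rad(79.5); TH=np.deg2rad(40)
E
python3 - <<'E'
from h import *
z=ori(YAW,TH).as_matrix()[:,2]; p=W-.06*z; print(p)
go(p,YAW,TH)
E
```

```text
[ 0.51607856 -0.25597168  0.07326267]
d [ 1.9   -0.706  0.788] w [-1.28   0.693 -1.912]
```

arm_command:
  moves:
    - {"dx": 0.95, "dy": -0.35, "dz": 0.2, "wx": -0.6, "wy": 0.32, "wz": -0.9, "fingers": 1}
    - {"dx": 0.95, "dy": -0.35, "dz": 0.2, "wx": -0.6, "wy": 0.32, "wz": -0.9, "fingers": 1}
    - {"dx": 0.95, "dy": -0.35, "dz": 0.2, "wx": -0.6, "wy": 0.32, "wz": -0.9, "fingers": 1}
    - {"dx": 0.95, "dy": -0.35, "dz": 0.2, "wx": -0.6, "wy": 0.32, "wz": -0.9, "fingers": 1}
    - {"dx": 0.95, "dy": -0.35, "dz": 0.2, "wx": -0.6, "wy": 0.32, "wz": -0.9, "fingers": 1}

```text
time: 0.52
tool_pos: [0.3679, -0.3926, 0.19]
tcp_rot: [0.13, 0.899, 0.405, 0.107]
ft_force: [0.8, 0.7, -0.6]
gripper_width: 0.0257
grip_force: 0.0
```

Run:
```python
from h import *
tell()
go([.51,-.256,.09],YAW,TH)
```

```text
0.5167 [ 0.3679 -0.3926  0.19  ] [[0.649, 0.7, 0.298], [0.756, -0.638, -0.148], [0.087, 0.321, -0.943]] [ 0.8  0.7 -0.6] 0.02570832328563184 [-1.17 -0.14  2.01  0.26  1.02 -0.56]
d [ 0.934 -0.098  0.582] w [-0.677  0.37  -1.004]
```

arm_command:
  moves:
    - {"dx": 0.93, "dy": -0.1, "dz": 0.4, "wx": -0.68, "wy": 0.37, "wz": -1, "fingers": 1}
    - {"dx": 0.93, "dy": -0.1, "dz": 0.4, "wx": -0.68, "wy": 0.37, "wz": -1, "fingers": 1}
    - {"dx": 0.93, "dy": -0.1, "dz": 0.4, "wx": -0.68, "wy": 0.37, "wz": -1, "fingers": 1}
    - {"dx": 0.93, "dy": -0.1, "dz": 0.5, "wx": -0.68, "wy": 0.37, "wz": -1, "fingers": 1}
    - {"dx": 0.93, "dy": -0.1, "dz": 0.58, "wx": -0.68, "wy": 0.37, "wz": -1, "fingers": 1}

```text
time: 0.93
tool_pos: [0.4898, -0.2708, 0.1136]
tcp_rot: [0.25, 0.743, 0.584, 0.211]
ft_force: [-0.1, -0.4, -0.7]
gripper_width: 0.0001
grip_force: 0.0
```

Run:
```python
from h import *
tell()
go([.516,-.256,.075],YAW,TH)
c=snap('wrist','w1',None,1)
print(c['intrinsics'],c['cam_to_world'])
c=snap('scene','s1',(235,110,350,195),6)
```

```text
0.9333 [ 0.4898 -0.2708  0.1136] [[0.229, 0.763, 0.605], [0.973, -0.192, -0.125], [0.021, 0.618, -0.786]] [-0.1 -0.4 -0.7] 0.00010291579836215728 [-0.97 -0.11  2.27  0.81  0.63 -1.32]
d [ 0.098 -0.034  0.222] w [-0.064  0.028 -0.1  ]
[[297.31863964   0.         256.58355278]
 [  0.         297.31863964 193.11926001]
 [  0.           0.           1.        ]] [[ 0.76305818  0.4071516  -0.50196592  0.42178606]
 [-0.19349347  0.88492452  0.42363765 -0.17405055]
 [ 0.6166867  -0.22613305  0.75403008  0.22870011]
 [ 0.          0.          0.          1.        ]]
```

View pics/w1.png

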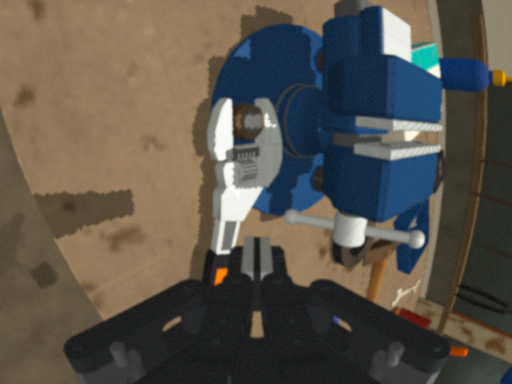

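View pics/s1.png

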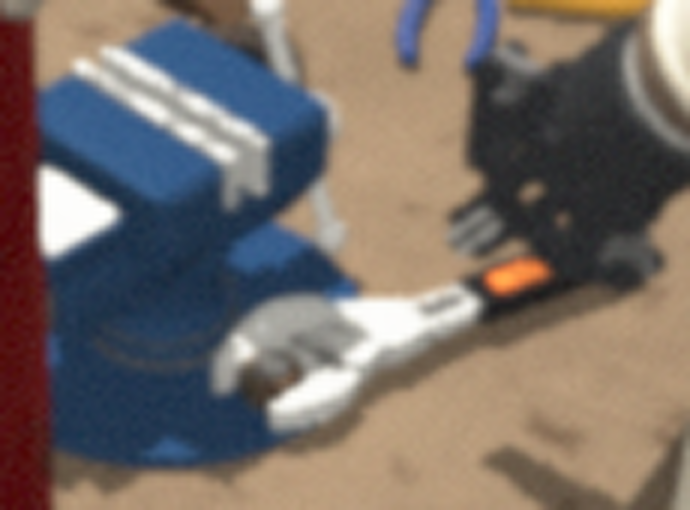

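The wrist view shows the nut at (248,122), the worm at (245,162), and the shut fingertips at (244–272, 238), about ±8 mm thick in tool y. Next I'll measure the worm from this view.

```bash
cat >> h.py <<'E'
def fpt(c,u,v,z):
    K=c['intrinsics'];T=c['cam_to_world']; x=np.array([(u-K[0,2])/K[0,0],(v-K[1,2])/K[1,1]]); r=np.hypot(*x)
    d=np.r_[np.sin(r)*x/r*[1,-1],-np.cos(r)]; w=T[:3,:3]@d; return T[:3,3]+w*(z-T[2,3])/w[2]
E
python3 - <<'E'
from h import *
c=dict(np.load('pics/w1.npz'))
im=cv2.resize(c['image'][85:255,190:300,::-1],None,fx=5,fy=5,interpolation=2)[:, :]
cv2.imwrite('pics/w1c.png',cv2.resize(im,None,fx=.7,fy=.7))
for n,u,v,z in[('nut',248,122,.028),('worm',245,162,.0273),('neck',227,232,.02)]: print(n,np.round(fpt(c,u,v,z),4))
s=arm.get_state(); T=c['cam_to_world']; r=rot(s['tcp_rot'])
for y in(-.008,0,.008):
    q=T[:3,:3].T@(s['tool_pos']+r.apply([0,y,0])-T[:3,3]); t=np.arctan2(np.hypot(q[0],q[1]),-q[2]);h=np.hypot(q[0],q[1])
    print(256.6+297.3*t*q[0]/h,193.1-297.3*t*q[1]/h)
E
```

```text
nut [ 0.5622 -0.2231  0.028 ]
worm [ 0.5511 -0.2552  0.0273]
neck [ 0.5204 -0.3124  0.02  ]
233.9805667586483 247.67175513165404
248.3676054278016 247.77827558088873
262.7807714519775 247.79989405572692
```

View pics/w1c.png

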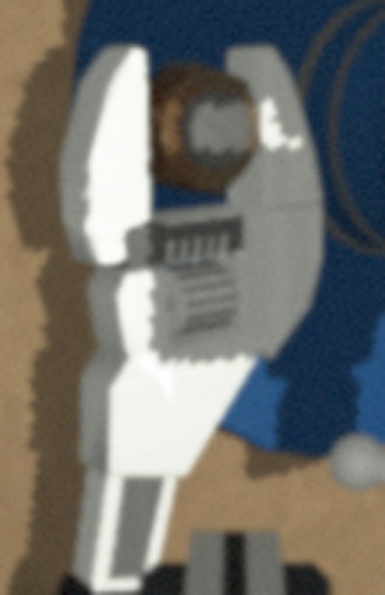

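The crop shows the worm roller at (203,297), which is full-image (248,170), with the jaw rack above it. The stud is at (218,122), or full-image (252,120).

Run:
```python
from h import *
c=dict(np.load('pics/w1.npz'))
f=lambda u,v,z:print(np.round(fpt(c,190+u/3.5,85+v/3.5,z),4))
f(218,122,.03);f(203,297,.0273);f(168,297,.0273);f(238,297,.0273);f(203,332,.025);f(203,262,.025)
tell(); 
y=ori(YAW,TH).as_matrix()[:,1]; print(y)
go([.55,-.264,.06],YAW,TH)
```

```text
[ 0.5655 -0.2221  0.03  ]
[ 0.5523 -0.263   0.0273]
[ 0.5426 -0.259   0.0273]
[ 0.5626 -0.2671  0.0273]
[ 0.5515 -0.2727  0.025 ]
[ 0.5561 -0.2554  0.025 ]
1.0333 [ 0.4878 -0.2691  0.1098] [[0.231, 0.766, 0.6], [0.973, -0.199, -0.119], [0.028, 0.611, -0.791]] [-0.7 -0.1 -0.5] -0.0002473071153857603 [-0.97 -0.1   2.27  0.81  0.63 -1.31]
[ 0.75321696 -0.13960051  0.64278761]
d [0.089 0.081 0.38 ] w [-0.08   0.018 -0.113]
```

Run:
```python
from h import *
go([.558,-.273,.042],YAW,TH)
```

```text
d [0.052 0.066 0.481] w [-0.08   0.018 -0.113]
```

arm_command:
  moves:
    - {"dx": 0.05, "dy": 0.07, "dz": 0.2, "wx": -0.08, "wy": 0.02, "wz": -0.11, "fingers": 1}
    - {"dx": 0.05, "dy": 0.07, "dz": 0.35, "wx": -0.08, "wy": 0.02, "wz": -0.11, "fingers": 1}
    - {"dx": 0.05, "dy": 0.07, "dz": 0.45, "wx": -0.08, "wy": 0.02, "wz": -0.11, "fingers": 1}
    - {"dx": 0.05, "dy": 0.07, "dz": 0.48, "wx": -0.08, "wy": 0.02, "wz": -0.11, "fingers": 1}
    - {"dx": 0.05, "dy": 0.07, "dz": 0.48, "wx": -0.08, "wy": 0.02, "wz": -0.11, "fingers": 1}

```text
time: 1.45
tool_pos: [0.5605, -0.28, 0.048]
tcp_rot: [0.267, 0.723, 0.599, 0.218]
ft_force: [0.1, 0.4, 1.4]
gripper_width: 0.0006
grip_force: 0.0
```

Run:
```python
from h import *
tell(); snap('wrist','w2',(180,60,340,260),3)
tell()
r=rot(arm.get_state()['tcp_rot']);print('down1cm',r.inv().apply([0,0,-.01])/.2,'drag1cm',r.inv().apply([np.cos(YAW)*.01,np.sin(YAW)*.01,0])/.2)
go([.558,-.273,.042],YAW,TH)
```

```text
1.45 [ 0.5605 -0.28    0.048 ] [[0.187, 0.749, 0.635], [0.982, -0.14, -0.124], [-0.004, 0.647, -0.762]] [0.1 0.4 1.4] 0.0005892626025637621 [-0.86  0.21  2.12  1.11  0.46 -1.61]
1.5 [ 0.5604 -0.2802  0.049 ] [[0.187, 0.749, 0.636], [0.982, -0.14, -0.125], [-0.005, 0.648, -0.762]] [1.6 0.2 0.1] 0.00018714865303223958 [-0.86  0.21  2.12  1.11  0.46 -1.61]
down1cm [ 0.00024189 -0.03239203  0.03808803] drag1cm [ 4.99987806e-02 -3.51419108e-05 -3.47424737e-04]
d [ 0.033 -0.037  0.015] w [ 0.013  0.014 -0.001]
```

View pics/w2.png

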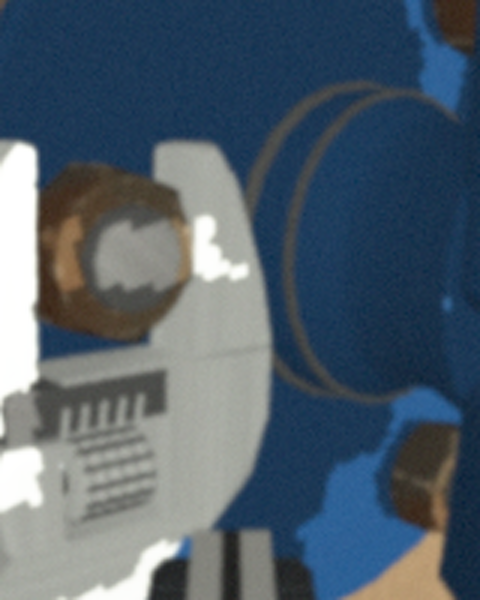

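The worm is at crop (117,475), or full-image (219,218). The tips are at (193–272, 530), short of the worm and to its vice side, as planned.

Run:
```python
from h import *
c=dict(np.load('pics/w2.npz'))
w=fpt(c,219,218.3,.0273);print(w, fpt(c,180+135/3,60+250/3,.03))
r=rot(arm.get_state()['tcp_rot']).as_matrix()
m=np.array([np.cos(YAW),np.sin(YAW),0])
p=w+.008*r[:,1]-.009*m; print(p)
go(p+[0,0,.008],YAW,TH)
```

```text
[ 0.55389616 -0.26300543  0.0273    ] [ 0.56549462 -0.22225558  0.03      ]
[ 0.55824717 -0.27297084  0.03248272]
d [ 0.034 -0.041  0.021] w [ 0.013  0.014 -0.001]
```

arm_command:
  moves:
    - {"dx": 0.034, "dy": -0.041, "dz": 0.021}
    - {"dx": 0.034, "dy": -0.041, "dz": 0.021, "fingers": 1}
    - {"dx": 0.034, "dy": -0.047, "dz": 0.029, "fingers": 1}
    - {"dx": 0.034, "dy": -0.054, "dz": 0.036, "fingers": 1}
    - {"dx": 0.034, "dy": -0.054, "dz": 0.036, "fingers": 1}

```text
validation failed for argument at $.mo...
```

Run:
```python
from h import *
tell()
go([.5582,-.273,.0325],YAW,TH)
```

```text
1.5 [ 0.5604 -0.2802  0.049 ] [[0.187, 0.749, 0.636], [0.982, -0.14, -0.125], [-0.005, 0.648, -0.762]] [1.6 0.2 0.1] 0.00018714865303223958 [-0.86  0.21  2.12  1.11  0.46 -1.61]
d [ 0.034 -0.067  0.051] w [ 0.013  0.014 -0.001]
```

arm_command:
  moves:
    - {"dx": 0.034, "dy": -0.041, "dz": 0.021, "wx": 0, "wy": 0, "wz": 0, "fingers": 1}
    - {"dx": 0.034, "dy": -0.041, "dz": 0.021, "wx": 0, "wy": 0, "wz": 0, "fingers": 1}
    - {"dx": 0.034, "dy": -0.047, "dz": 0.029, "wx": 0, "wy": 0, "wz": 0, "fingers": 1}
    - {"dx": 0.034, "dy": -0.054, "dz": 0.036, "wx": 0, "wy": 0, "wz": 0, "fingers": 1}
    - {"dx": 0.034, "dy": -0.054, "dz": 0.036, "wx": 0, "wy": 0, "wz": 0, "fingers": 1}

```text
time: 1.92
tool_pos: [0.558, -0.2729, 0.0366]
tcp_rot: [0.268, 0.722, 0.599, 0.218]
ft_force: [-0.4, -0.0, -0.1]
gripper_width: 0.0001
grip_force: 0.0
```

Run:
```python
from h import *
tell()
go([.5582,-.273,.0325],YAW,TH)
```

```text
1.9167 [ 0.558  -0.2729  0.0366] [[0.187, 0.749, 0.636], [0.982, -0.139, -0.126], [-0.006, 0.648, -0.761]] [-0.4 -0.  -0.1] 0.0001222946909068473 [-0.85  0.23  2.14  1.18  0.44 -1.68]
d [-0.    -0.012  0.016] w [0.015 0.015 0.   ]
```

arm_command:
  moves:
    - {"dx": 0, "dy": -0.006, "dz": 0.008, "wx": 0, "wy": 0, "wz": 0, "fingers": 1}
    - {"dx": 0, "dy": -0.01, "dz": 0.011, "wx": 0, "wy": 0, "wz": 0, "fingers": 1}
    - {"dx": 0, "dy": -0.013, "dz": 0.015, "wx": 0, "wy": 0, "wz": 0, "fingers": 1}

```text
time: 2.17
tool_pos: [0.558, -0.2724, 0.0319]
tcp_rot: [0.267, 0.722, 0.599, 0.218]
ft_force: [-0.1, 0.4, -0.3]
gripper_width: -0.0
grip_force: 0.0
```

arm_command:
  moves:
    - {"dx": 0, "dy": -0.003, "dz": 0.004, "wx": 0, "wy": 0, "wz": 0, "fingers": 1}
    - {"dx": 0, "dy": -0.006, "dz": 0.008, "wx": 0, "wy": 0, "wz": 0, "fingers": 1}
    - {"dx": 0, "dy": -0.006, "dz": 0.008, "wx": 0, "wy": 0, "wz": 0, "fingers": 1}

```text
time: 2.42
tool_pos: [0.5585, -0.2726, 0.0303]
tcp_rot: [0.268, 0.722, 0.599, 0.218]
ft_force: [-3.6, 1.9, 6.5]
gripper_width: -0.0001
grip_force: 2.9
```

arm_command:
  moves:
    - {"dx": 0, "dy": -0.003, "dz": 0.004, "wx": 0, "wy": 0, "wz": 0, "fingers": 1}
    - {"dx": 0.02, "dy": -0.003, "dz": 0.004, "wx": 0, "wy": 0, "wz": 0, "fingers": 1}

```text
time: 2.58
tool_pos: [0.5593, -0.271, 0.0302]
tcp_rot: [0.27, 0.723, 0.598, 0.217]
ft_force: [-7.2, -5.4, 7.8]
gripper_width: 0.0
grip_force: 4.0
```

arm_command:
  moves:
    - {"dx": 0.02, "dy": -0.004, "dz": 0.003, "wx": 0, "wy": 0, "wz": 0, "fingers": 1}
    - {"dx": 0.045, "dy": -0.006, "dz": 0.003, "wx": 0, "wy": 0, "wz": 0, "fingers": 1}
    - {"dx": 0.07, "dy": -0.006, "dz": 0.003, "wx": 0, "wy": 0, "wz": 0, "fingers": 1}

```text
time: 2.83
tool_pos: [0.562, -0.2584, 0.03]
tcp_rot: [0.271, 0.723, 0.598, 0.217]
ft_force: [-3.9, -5.0, 7.3]
gripper_width: 0.0001
grip_force: 3.3
```

Run:
```python
from h import *
tell(); snap('wrist','w3',(160,80,320,260),3.3)
```

```text
2.8333 [ 0.562  -0.2584  0.03  ] [[0.191, 0.747, 0.637], [0.981, -0.138, -0.133], [-0.011, 0.651, -0.759]] [-3.9 -5.   7.3] 5.371701677772043e-05 [-0.82  0.23  2.15  1.23  0.41 -1.71]
```

View pics/w3.png

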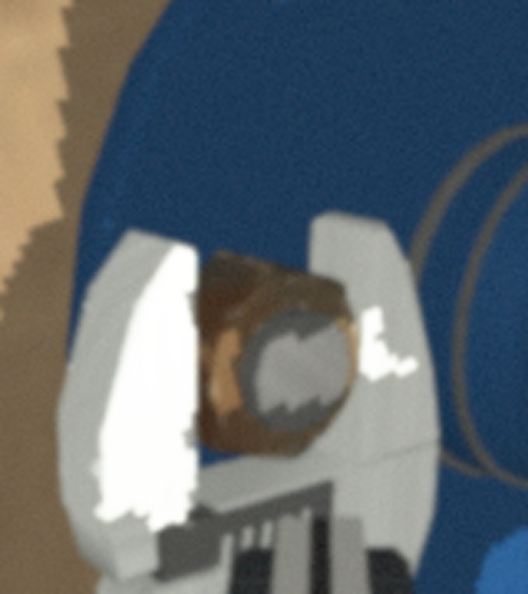

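The left fingertip edge (crop x≈275) sits over the middle of the worm/rack span (225–335), so the contact is good and drag friction registers. Repeating strokes now.

arm_command:
  moves:
    - {"dx": 0.015, "dy": 0.02, "dz": -0.023, "wx": 0, "wy": 0, "wz": 0, "fingers": 1}
    - {"dx": -0.08, "dy": 0.02, "dz": -0.023, "wx": 0, "wy": 0, "wz": 0, "fingers": 1}
    - {"dx": -0.08, "dy": -0.004, "dz": 0.003, "wx": 0, "wy": 0, "wz": 0, "fingers": 1}
    - {"dx": -0.035, "dy": -0.005, "dz": 0.003, "wx": 0, "wy": 0, "wz": 0, "fingers": 1}
    - {"dx": 0.015, "dy": -0.005, "dz": 0.003, "wx": 0, "wy": 0, "wz": 0, "fingers": 1}

```text
time: 3.3
tool_pos: [0.5631, -0.2574, 0.0301]
tcp_rot: [0.272, 0.723, 0.597, 0.216]
ft_force: [-0.3, -5.4, 4.5]
gripper_width: -0.0001
grip_force: 1.6
```

Run:
```python
from h import *
tell()
```

```text
3.3 [ 0.5631 -0.2574  0.0301] [[0.193, 0.745, 0.638], [0.981, -0.139, -0.136], [-0.013, 0.652, -0.758]] [-0.3 -5.4  4.5] -6.998355396137842e-05 [-0.82  0.24  2.15  1.24  0.4  -1.72]
```

arm_command:
  moves:
    - {"dx": 0.005, "dy": 0.015, "dz": -0.025, "wx": 0, "wy": 0, "wz": 0, "fingers": 1}
    - {"dx": -0.095, "dy": 0.01, "dz": -0.025, "wx": 0, "wy": 0, "wz": 0, "fingers": 1}
    - {"dx": -0.095, "dy": -0.01, "dz": 0.001, "wx": 0, "wy": 0, "wz": 0, "fingers": 1}
    - {"dx": -0.045, "dy": -0.01, "dz": 0.002, "wx": 0, "wy": 0, "wz": 0, "fingers": 1}
    - {"dx": 0.005, "dy": -0.01, "dz": 0.002, "wx": 0, "wy": 0, "wz": 0, "fingers": 1}

```text
time: 3.72
tool_pos: [0.5618, -0.2584, 0.0295]
tcp_rot: [0.274, 0.723, 0.596, 0.215]
ft_force: [-13.1, -9.1, 15.7]
gripper_width: 0.0
grip_force: 7.5
```

arm_command:
  moves:
    - {"dx": 0, "dy": 0.02, "dz": -0.024, "wx": 0, "wy": 0, "wz": 0, "fingers": 1}
    - {"dx": -0.095, "dy": 0.02, "dz": -0.024, "wx": 0, "wy": 0, "wz": 0, "fingers": 1}
    - {"dx": -0.095, "dy": -0.001, "dz": 0.001, "wx": 0, "wy": 0, "wz": 0, "fingers": 1}

```text
time: 3.97
tool_pos: [0.558, -0.2728, 0.028]
tcp_rot: [0.271, 0.722, 0.599, 0.218]
ft_force: [-40.9, 6.2, 57.6]
gripper_width: -0.0002
grip_force: 29.3
```

Run:
```python
from h import *
tell()
```

```text
3.9667 [ 0.558  -0.2728  0.028 ] [[0.189, 0.746, 0.639], [0.982, -0.137, -0.13], [-0.01, 0.652, -0.758]] [-40.9   6.2  57.6] -0.00021452737640617647 [-0.85  0.25  2.14  1.23  0.43 -1.74]
```

arm_command:
  moves:
    - {"dx": 0, "dy": 0.006, "dz": -0.007, "wx": 0, "wy": 0, "wz": 0, "fingers": 1}
    - {"dx": 0, "dy": 0.006, "dz": -0.007, "wx": 0, "wy": 0, "wz": 0, "fingers": 1}

```text
time: 4.13
tool_pos: [0.5576, -0.2725, 0.0293]
tcp_rot: [0.271, 0.722, 0.598, 0.217]
ft_force: [-10.7, -2.9, 14.7]
gripper_width: -0.0004
grip_force: 7.4
```

arm_command:
  moves:
    - {"dx": 0.03, "dy": 0.001, "dz": -0.001, "wx": 0, "wy": 0, "wz": 0, "fingers": 1}
    - {"dx": 0.06, "dy": 0.001, "dz": -0.001, "wx": 0, "wy": 0, "wz": 0, "fingers": 1}
    - {"dx": 0.095, "dy": 0.001, "dz": -0.001, "wx": 0, "wy": 0, "wz": 0, "fingers": 1}

```text
time: 4.38
tool_pos: [0.5613, -0.255, 0.0297]
tcp_rot: [0.272, 0.723, 0.598, 0.217]
ft_force: [0.7, 0.2, 1.9]
gripper_width: -0.0004
grip_force: 0.0
```

arm_command:
  moves:
    - {"dx": 0, "dy": 0.02, "dz": -0.024, "wx": 0, "wy": 0, "wz": 0, "fingers": 1}
    - {"dx": -0.095, "dy": 0.02, "dz": -0.024, "wx": 0, "wy": 0, "wz": 0, "fingers": 1}
    - {"dx": -0.095, "dy": 0.004, "dz": -0.005, "wx": 0, "wy": 0, "wz": 0, "fingers": 1}
    - {"dx": -0.095, "dy": 0, "dz": 0, "wx": 0, "wy": 0, "wz": 0, "fingers": 1}

```text
time: 4.72
tool_pos: [0.5579, -0.2723, 0.0291]
tcp_rot: [0.27, 0.722, 0.598, 0.218]
ft_force: [-11.4, -1.9, 17.5]
gripper_width: 0.0003
grip_force: 9.0
```

arm_command:
  moves:
    - {"dx": 0.03, "dy": 0, "dz": 0, "wx": 0, "wy": 0, "wz": 0, "fingers": 1}
    - {"dx": 0.06, "dy": 0, "dz": 0, "wx": 0, "wy": 0, "wz": 0, "fingers": 1}
    - {"dx": 0.075, "dy": -0.001, "dz": 0.001, "wx": 0, "wy": 0, "wz": 0, "fingers": 1}

```text
time: 4.97
tool_pos: [0.5611, -0.2599, 0.0301]
tcp_rot: [0.273, 0.723, 0.597, 0.216]
ft_force: [-3.3, -11.3, 8.0]
gripper_width: 0.0001
grip_force: 4.1
```

arm_command:
  moves:
    - {"dx": 0, "dy": 0.02, "dz": -0.024, "wx": 0, "wy": 0, "wz": 0, "fingers": 1}
    - {"dx": -0.08, "dy": 0.02, "dz": -0.024, "wx": 0, "wy": 0, "wz": 0, "fingers": 1}
    - {"dx": -0.08, "dy": 0.004, "dz": -0.005, "wx": 0, "wy": 0, "wz": 0, "fingers": 1}
    - {"dx": -0.08, "dy": 0.001, "dz": -0.001, "wx": 0, "wy": 0, "wz": 0, "fingers": 1}

```text
time: 5.3
tool_pos: [0.5576, -0.2732, 0.029]
tcp_rot: [0.27, 0.722, 0.598, 0.218]
ft_force: [-9.1, -2.6, 15.8]
gripper_width: 0.0
grip_force: 7.9
```

Run:
```python
from h import *
tell(); snap('wrist','w4',(160,80,320,260),3.3)
```

```text
5.3 [ 0.5576 -0.2732  0.029 ] [[0.19, 0.746, 0.638], [0.982, -0.139, -0.13], [-0.009, 0.651, -0.759]] [-9.1 -2.6 15.8] 1.602351564206651e-05 [-0.85  0.25  2.14  1.23  0.43 -1.73]
```

View pics/w4.png

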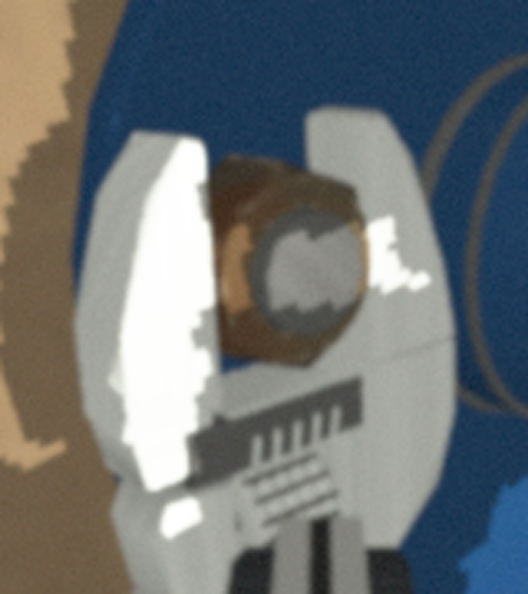

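In this view the jaw faces are near (205–218, 145–375) and (305–312, 120–150). I'll measure the wrench yaw and the opening.

Run:
```python
from h import *
def an(f,ox,oy,s,mv,fx,st):
    c=dict(np.load(f'pics/{f}.npz')); g=lambda p,z=.025: fpt(c,ox+p[0]/s,oy+p[1]/s,z)[:2]
    a,b=g(mv[0]),g(mv[1]); d=(a-b)/np.linalg.norm(a-b); n=np.array([d[1],-d[0]])
    print(f,'yaw',np.degrees(np.arctan2(d[1],d[0])),'open',[round(float((g(p)-b)@n),4) for p in fx],'stud',g(st,.03))
an('w2',180,60,3,[(38,150),(38,395)],[(153,150),(153,175)],(135,250))
an('w3',160,80,3.3,[(197,250),(195,515)],[(310,225),(310,270)],(300,368))
an('w4',160,80,3.3,[(206,150),(218,380)],[(305,118),(308,160)],(308,270))
```

```text
w2 yaw 76.18105301277046 open [0.0235, 0.0236] stud [ 0.56549462 -0.22225558]
w3 yaw 76.06993688458142 open [0.0207, 0.0211] stud [ 0.56535878 -0.2232778 ]
w4 yaw 81.0223982481882 open [0.0179, 0.0183] stud [ 0.56466126 -0.22316379]
```

arm_command:
  moves:
    - {"dx": 0.03, "dy": 0, "dz": 0, "wx": 0, "wy": 0, "wz": 0, "fingers": 1}
    - {"dx": 0.06, "dy": 0, "dz": 0, "wx": 0, "wy": 0, "wz": 0, "fingers": 1}
    - {"dx": 0.08, "dy": -0.001, "dz": 0.001, "wx": 0, "wy": 0, "wz": 0, "fingers": 1}

```text
time: 5.6
tool_pos: [0.5612, -0.2598, 0.0301]
tcp_rot: [0.273, 0.723, 0.597, 0.216]
ft_force: [-1.5, -9.1, 8.1]
gripper_width: 0.0002
grip_force: 4.1
```

arm_command:
  moves:
    - {"dx": 0, "dy": 0.02, "dz": -0.024, "wx": 0, "wy": 0, "wz": 0, "fingers": 1}
    - {"dx": -0.08, "dy": 0.02, "dz": -0.024, "wx": 0, "wy": 0, "wz": 0, "fingers": 1}
    - {"dx": -0.08, "dy": 0.004, "dz": -0.005, "wx": 0, "wy": 0, "wz": 0, "fingers": 1}
    - {"dx": -0.08, "dy": 0.001, "dz": -0.001, "wx": 0, "wy": 0, "wz": 0, "fingers": 1}

```text
time: 5.93
tool_pos: [0.5576, -0.2731, 0.029]
tcp_rot: [0.27, 0.722, 0.598, 0.218]
ft_force: [-10.0, -2.0, 16.6]
gripper_width: -0.0001
grip_force: 8.2
```

arm_command:
  moves:
    - {"dx": 0.03, "dy": 0, "dz": 0, "wx": 0, "wy": 0, "wz": 0, "fingers": 1}
    - {"dx": 0.06, "dy": 0, "dz": 0, "wx": 0, "wy": 0, "wz": 0, "fingers": 1}
    - {"dx": 0.08, "dy": -0.001, "dz": 0.001, "wx": 0, "wy": 0, "wz": 0, "fingers": 1}

```text
time: 6.18
tool_pos: [0.5612, -0.2598, 0.0301]
tcp_rot: [0.273, 0.723, 0.597, 0.216]
ft_force: [-1.5, -7.1, 7.4]
gripper_width: -0.0001
grip_force: 3.9
```

arm_command:
  moves:
    - {"dx": 0, "dy": 0.02, "dz": -0.024, "wx": 0, "wy": 0, "wz": 0, "fingers": 1}
    - {"dx": -0.08, "dy": 0.02, "dz": -0.024, "wx": 0, "wy": 0, "wz": 0, "fingers": 1}
    - {"dx": -0.08, "dy": 0.004, "dz": -0.005, "wx": 0, "wy": 0, "wz": 0, "fingers": 1}
    - {"dx": -0.08, "dy": 0.001, "dz": -0.001, "wx": 0, "wy": 0, "wz": 0, "fingers": 1}

```text
time: 6.52
tool_pos: [0.5576, -0.273, 0.029]
tcp_rot: [0.27, 0.722, 0.598, 0.218]
ft_force: [-9.2, -1.5, 17.2]
gripper_width: -0.0002
grip_force: 8.5
```

arm_command:
  moves:
    - {"dx": 0.03, "dy": 0, "dz": 0, "wx": 0, "wy": 0, "wz": 0, "fingers": 1}
    - {"dx": 0.06, "dy": 0, "dz": 0, "wx": 0, "wy": 0, "wz": 0, "fingers": 1}
    - {"dx": 0.08, "dy": -0.001, "dz": 0.001, "wx": 0, "wy": 0, "wz": 0, "fingers": 1}

```text
time: 6.77
tool_pos: [0.5611, -0.2598, 0.0301]
tcp_rot: [0.273, 0.723, 0.597, 0.216]
ft_force: [-2.8, -10.3, 8.3]
gripper_width: -0.0002
grip_force: 4.0
```

Run:
```python
from h import *
tell(); snap('wrist','w5',(160,80,320,260),3.3)
```

```text
6.7667 [ 0.5611 -0.2598  0.0301] [[0.193, 0.745, 0.638], [0.981, -0.138, -0.136], [-0.013, 0.652, -0.758]] [ -2.8 -10.3   8.3] -0.00015276217021945447 [-0.82  0.23  2.16  1.24  0.41 -1.72]
```

View pics/w5.png

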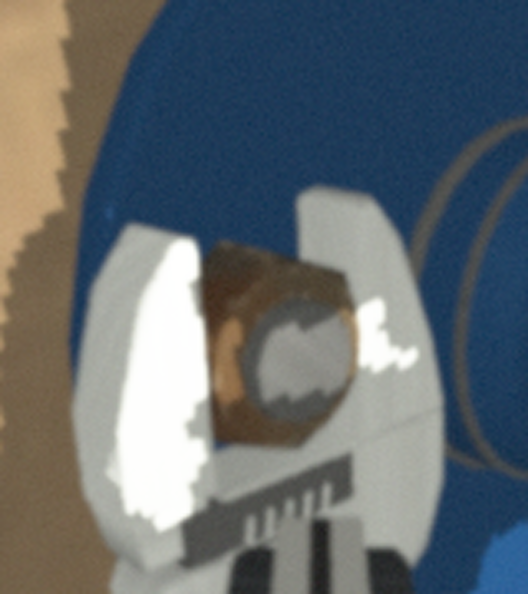

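Compared with w3 at the same pose, the gap has narrowed from about 113 to 93 crop px. I'll keep stroking until nothing changes, checking by image difference at the same pose.

arm_command:
  moves:
    - {"dx": 0, "dy": 0.02, "dz": -0.024, "wx": 0, "wy": 0, "wz": 0, "fingers": 1}
    - {"dx": -0.08, "dy": 0.02, "dz": -0.024, "wx": 0, "wy": 0, "wz": 0, "fingers": 1}
    - {"dx": -0.08, "dy": 0.004, "dz": -0.005, "wx": 0, "wy": 0, "wz": 0, "fingers": 1}
    - {"dx": -0.08, "dy": 0.001, "dz": -0.001, "wx": 0, "wy": 0, "wz": 0, "fingers": 1}

```text
time: 7.15
tool_pos: [0.5576, -0.2731, 0.029]
tcp_rot: [0.27, 0.722, 0.598, 0.218]
ft_force: [-8.7, -1.0, 16.5]
gripper_width: 0.0003
grip_force: 8.3
```

arm_command:
  moves:
    - {"dx": 0.03, "dy": 0, "dz": 0, "wx": 0, "wy": 0, "wz": 0, "fingers": 1}
    - {"dx": 0.06, "dy": 0, "dz": 0, "wx": 0, "wy": 0, "wz": 0, "fingers": 1}
    - {"dx": 0.08, "dy": -0.001, "dz": 0.001, "wx": 0, "wy": 0, "wz": 0, "fingers": 1}

```text
time: 7.4
tool_pos: [0.5612, -0.2598, 0.0301]
tcp_rot: [0.273, 0.723, 0.597, 0.216]
ft_force: [-1.5, -7.4, 8.5]
gripper_width: -0.0001
grip_force: 3.9
```

arm_command:
  moves:
    - {"dx": 0, "dy": 0.02, "dz": -0.024, "wx": 0, "wy": 0, "wz": 0, "fingers": 1}
    - {"dx": -0.08, "dy": 0.02, "dz": -0.024, "wx": 0, "wy": 0, "wz": 0, "fingers": 1}
    - {"dx": -0.08, "dy": 0.004, "dz": -0.005, "wx": 0, "wy": 0, "wz": 0, "fingers": 1}
    - {"dx": -0.08, "dy": 0.001, "dz": -0.001, "wx": 0, "wy": 0, "wz": 0, "fingers": 1}

```text
time: 7.73
tool_pos: [0.5576, -0.273, 0.029]
tcp_rot: [0.27, 0.722, 0.598, 0.218]
ft_force: [-9.4, -2.1, 17.3]
gripper_width: -0.0001
grip_force: 8.5
```

arm_command:
  moves:
    - {"dx": 0.03, "dy": 0, "dz": 0, "wx": 0, "wy": 0, "wz": 0, "fingers": 1}
    - {"dx": 0.06, "dy": 0, "dz": 0, "wx": 0, "wy": 0, "wz": 0, "fingers": 1}
    - {"dx": 0.08, "dy": -0.001, "dz": 0.001, "wx": 0, "wy": 0, "wz": 0, "fingers": 1}

```text
time: 7.98
tool_pos: [0.5612, -0.2598, 0.0301]
tcp_rot: [0.273, 0.723, 0.597, 0.216]
ft_force: [-3.0, -11.0, 8.1]
gripper_width: -0.0
grip_force: 4.1
```

Run:
```python
from h import *
tell(); c=snap('wrist','w6',(160,80,320,260),3.3)
g=lambda im,x0,y0,x1,y1: np.float32(cv2.cvtColor(im,cv2.COLOR_RGB2GRAY)[y0:y1,x0:x1])
for f in('w3','w5'):
    b=np.load(f'pics/{f}.npz')['image']
    for n,r in(('mov jaw',(183,145,226,255)),('fixed jaw',(250,132,300,215)),('nut',(226,155,266,214)),('bg',(280,90,320,230))):
        w=cv2.createHanningWindow((r[2]-r[0],r[3]-r[1]),cv2.CV_32F)
        print(f,n,np.round(cv2.phaseCorrelate(g(b,*r),g(c['image'],*r),w),2).tolist() if 0 else cv2.phaseCorrelate(g(b,*r),g(c['image'],*r),w))
```

```text
7.9833 [ 0.5612 -0.2598  0.0301] [[0.193, 0.745, 0.638], [0.981, -0.138, -0.136], [-0.013, 0.652, -0.758]] [ -3.  -11.    8.1] -2.0411806436124772e-05 [-0.82  0.23  2.16  1.24  0.41 -1.72]
w3 mov jaw ((2.5717681213447428, -0.6583652586078443), 0.5647049126801668)
w3 fixed jaw ((0.08289924475980825, -2.9062827492095096), 0.9062692960103352)
w3 nut ((0.6812001357594433, -2.809429599835582), 1.0343444534142812)
w3 bg ((0.5968460171046459, -2.7307008238378074), 0.8927744911776648)
w5 mov jaw ((0.44302873763578177, 0.10587049478930766), 0.9778136885607684)
w5 fixed jaw ((-0.03267727911450535, -0.07594297895143853), 1.002606551912096)
w5 nut ((0.022946228601906427, 0.18736022559970422), 1.1781480896472931)
w5 bg ((-0.010234692215625785, -0.18750560522016713), 0.9985187669595083)
```

arm_command:
  moves:
    - {"dx": 0, "dy": 0.02, "dz": -0.024, "wx": 0, "wy": 0, "wz": 0, "fingers": 1}
    - {"dx": -0.08, "dy": 0.02, "dz": -0.024, "wx": 0, "wy": 0, "wz": 0, "fingers": 1}
    - {"dx": -0.08, "dy": 0.004, "dz": -0.005, "wx": 0, "wy": 0, "wz": 0, "fingers": 1}
    - {"dx": -0.08, "dy": 0.001, "dz": -0.001, "wx": 0, "wy": 0, "wz": 0, "fingers": 1}

```text
time: 8.37
tool_pos: [0.5576, -0.2731, 0.029]
tcp_rot: [0.27, 0.722, 0.598, 0.218]
ft_force: [-9.5, -2.2, 16.9]
gripper_width: -0.0001
grip_force: 8.3
```

arm_command:
  moves:
    - {"dx": 0.03, "dy": 0, "dz": 0, "wx": 0, "wy": 0, "wz": 0, "fingers": 1}
    - {"dx": 0.06, "dy": 0, "dz": 0, "wx": 0, "wy": 0, "wz": 0, "fingers": 1}
    - {"dx": 0.08, "dy": -0.001, "dz": 0.001, "wx": 0, "wy": 0, "wz": 0, "fingers": 1}

```text
time: 8.62
tool_pos: [0.5612, -0.2598, 0.0302]
tcp_rot: [0.273, 0.723, 0.597, 0.216]
ft_force: [-2.5, -8.7, 7.7]
gripper_width: -0.0002
grip_force: 3.9
```

arm_command:
  moves:
    - {"dx": 0, "dy": 0.02, "dz": -0.024, "wx": 0, "wy": 0, "wz": 0, "fingers": 1}
    - {"dx": -0.08, "dy": 0.02, "dz": -0.024, "wx": 0, "wy": 0, "wz": 0, "fingers": 1}
    - {"dx": -0.08, "dy": 0.004, "dz": -0.005, "wx": 0, "wy": 0, "wz": 0, "fingers": 1}
    - {"dx": -0.08, "dy": 0.001, "dz": -0.001, "wx": 0, "wy": 0, "wz": 0, "fingers": 1}

```text
time: 8.95
tool_pos: [0.5576, -0.273, 0.029]
tcp_rot: [0.27, 0.722, 0.598, 0.218]
ft_force: [-10.0, -1.9, 17.2]
gripper_width: -0.0001
grip_force: 8.5
```

Run:
```python
from h import *
tell(); c=snap('wrist','w7')
g=lambda im,x0,y0,x1,y1: np.float32(cv2.cvtColor(im,cv2.COLOR_RGB2GRAY)[y0:y1,x0:x1])
def cmp(b,c,rs):
    for n,r in rs:
        w=cv2.createHanningWindow((r[2]-r[0],r[3]-r[1]),cv2.CV_32F)
        p=cv2.phaseCorrelate(g(b,*r),g(c,*r),w); print(n,np.round(p[0],2),round(p[1],2))
# w4 and w7 share the back pose
cmp(np.load('pics/w4.npz')['image'],c['image'],(('mov',(183,115,226,235)),('fix',(252,105,300,190)),('nut',(226,122,270,192)),('teeth',(228,200,266,225)),('worm',(228,222,262,240)),('bg',(280,85,320,230))))
```

```text
8.95 [ 0.5576 -0.273   0.029 ] [[0.19, 0.747, 0.638], [0.982, -0.138, -0.13], [-0.009, 0.651, -0.759]] [-10.   -1.9  17.2] -0.00011480098358693773 [-0.85  0.25  2.14  1.23  0.43 -1.73]
mov [0.63 0.17] 0.99
fix [0.22 0.19] 0.94
nut [0.7  0.36] 1.0
teeth [ 0.12 -0.03] 0.95
worm [-0.25 -0.19] 0.84
bg [0.14 0.13] 1.07
```

Run:
```python
from h import *
def an(f,ox,oy,s,mv,fx):
    c=dict(np.load(f'pics/{f}.npz')); g=lambda p,z=.025: fpt(c,ox+p[0]/s,oy+p[1]/s,z)[:2]
    a,b=g(mv[0]),g(mv[1]); d=(a-b)/np.linalg.norm(a-b); n=np.array([d[1],-d[0]])
    print(f,'yaw',np.degrees(np.arctan2(d[1],d[0])),'open',[round(float((g(p,.0105)-b)@n),4) for p in fx])
an('w2',180,60,3,[(38,150),(38,395)],[(153,150),(153,175)])
an('w3',160,80,3.3,[(197,250),(195,515)],[(310,225),(310,270)])
an('w4',160,80,3.3,[(206,150),(218,380)],[(305,118),(308,160)])
an('w5',160,80,3.3,[(202,260),(211,470)],[(298,200),(300,255)])
```

```text
w2 yaw 76.18105301277046 open [0.0338, 0.034]
w3 yaw 76.06993688458142 open [0.0331, 0.0335]
w4 yaw 81.0223982481882 open [0.0299, 0.0303]
w5 yaw 79.68151729161134 open [0.0296, 0.0299]
```

The opening went from 34 mm to 30 mm, and later strokes no longer move the jaw, so it's snug. One last stroke, then I lift off and back.

arm_command:
  moves:
    - {"dx": 0.03, "dy": 0, "dz": 0, "wx": 0, "wy": 0, "wz": 0, "fingers": 1}
    - {"dx": 0.07, "dy": 0, "dz": 0, "wx": 0, "wy": 0, "wz": 0, "fingers": 1}
    - {"dx": 0.07, "dy": 0.03, "dz": -0.04, "wx": 0, "wy": 0, "wz": 0, "fingers": 1}
    - {"dx": 0.07, "dy": 0.03, "dz": -0.25, "wx": 0, "wy": 0, "wz": 0, "fingers": 1}
    - {"dx": 0.07, "dy": 0.03, "dz": -0.45, "wx": 0, "wy": 0, "wz": 0, "fingers": 1}

```text
time: 9.42
tool_pos: [0.5047, -0.2438, 0.0965]
tcp_rot: [0.264, 0.723, 0.6, 0.218]
ft_force: [0.4, -0.5, 2.1]
gripper_width: -0.0003
grip_force: 0.0
```

Run:
```python
from h import *
c=snap('top','t1'); tell()
b=np.load('pics/t0.npz')['image']; 
# handle orange pixels now
im=cv2.cvtColor(c['image'],cv2.COLOR_RGB2HSV)
for I in(b,c['image']):
    h=cv2.cvtColor(np.ascontiguousarray(I),cv2.COLOR_RGB2HSV)[195:225,330:385]
    m=(h[...,0]>8)&(h[...,0]<22)&(h[...,1]>190)&(h[...,2]>170); v,u=np.nonzero(m); P=np.array([pt(c,a+330,e+195,.025)[:2] for a,e in zip(u,v)])
    if len(P)>5:
        mu=P.mean(0); d=np.linalg.svd(P-mu)[2][0]; d*=-np.sign(d[1]);print(len(P),mu,np.degrees(np.arctan2(d[1],d[0])))
go([.524,-.386,.09],np.deg2rad(45),0)
```

```text
9.4667 [ 0.5053 -0.2464  0.1069] [[0.185, 0.746, 0.64], [0.983, -0.132, -0.13], [-0.013, 0.653, -0.757]] [-1.3 -1.8  3.9] 0.0005779481483284003 [-0.92 -0.1   2.3   0.92  0.57 -1.44]
111 [ 0.48514078 -0.37662314] -118.14072119345582
83 [ 0.49927635 -0.38239266] -112.42388117959428
d [-0.667  0.107  0.215] w [ 1.387 -0.402  1.155]
```

arm_command:
  moves:
    - {"dx": -0.5, "dy": 0.1, "dz": -0.05, "wx": 0.8, "wy": -0.23, "wz": 0.67, "fingers": 1}
    - {"dx": -0.65, "dy": 0.1, "dz": 0, "wx": 0.8, "wy": -0.23, "wz": 0.67, "fingers": 1}
    - {"dx": -0.68, "dy": 0.12, "dz": 0.05, "wx": 0.8, "wy": -0.23, "wz": 0.67, "fingers": 1}
    - {"dx": -0.68, "dy": 0.12, "dz": 0.1, "wx": 0.8, "wy": -0.23, "wz": 0.67, "fingers": 1}
    - {"dx": -0.68, "dy": 0.12, "dz": 0.1, "wx": 0.8, "wy": -0.23, "wz": 0.67, "fingers": 1}

```text
time: 9.88
tool_pos: [0.5116, -0.389, 0.1012]
tcp_rot: [0.124, 0.855, 0.492, 0.102]
ft_force: [0.6, -0.3, 0.3]
gripper_width: 0.0001
grip_force: 0.0
```

Run:
```python
from h import *
tell(); go([.5325,-.388,.09],np.deg2rad(45),0)
```

```text
9.8833 [ 0.5116 -0.389   0.1012] [[0.494, 0.817, 0.296], [0.868, -0.485, -0.111], [0.053, 0.312, -0.949]] [ 0.6 -0.3  0.3] 6.090897769869725e-05 [-0.92  0.26  1.79  0.23  0.83 -0.53]
d [0.053 0.065 0.084] w [ 0.618 -0.189  0.514]
```

arm_command:
  moves:
    - {"dx": 0.05, "dy": 0.065, "dz": 0.08, "wx": 0.62, "wy": -0.19, "wz": 0.51, "fingers": 1}
    - {"dx": 0.05, "dy": 0.065, "dz": 0.08, "wx": 0.62, "wy": -0.19, "wz": 0.51, "fingers": 1}
    - {"dx": 0.05, "dy": 0.065, "dz": 0.08, "wx": 0.62, "wy": -0.19, "wz": 0.51, "fingers": 1}
    - {"dx": 0.05, "dy": 0.065, "dz": 0.08, "wx": 0.62, "wy": -0.19, "wz": 0.51, "fingers": 1}

```text
time: 10.22
tool_pos: [0.5335, -0.3833, 0.0895]
tcp_rot: [-0.002, 0.923, 0.386, -0.0]
ft_force: [0.5, -0.4, 0.1]
gripper_width: 0.0001
grip_force: 0.0
```

```bash
cat >> h.py <<'E'
def push(phis,c=.022,r=.165,a0=-112.4,nut=(.5648,-.223),z=.011,yaw=45):
    for p in phis:
        a=np.deg2rad(a0-p); rr=np.array([np.cos(a),np.sin(a)]); t=np.array([rr[1],-rr[0]])
        q=np.array(nut)+r*rr-c*t; print(p,np.round(q,4),end=' '); go([*q,z],np.deg2rad(yaw),0)
E
python3 - <<'E'
from h import *
tell(); go([.5325,-.388,.011],np.deg2rad(45),0)
E
```

```text
10.2167 [ 0.5335 -0.3833  0.0895] [[0.702, 0.712, -0.002], [0.712, -0.702, 0.004], [0.001, -0.004, -1.0]] [ 0.5 -0.4  0.1] 0.00011338758627719882 [-0.81  0.5   1.46  0.    1.19 -0.03]
d [-0.021  0.015  0.393] w [-0.009 -0.002  0.014]
```

arm_command:
  moves:
    - {"dx": -0.02, "dy": 0.015, "dz": 0.15, "wx": 0, "wy": 0, "wz": 0, "fingers": 1}
    - {"dx": -0.02, "dy": 0.015, "dz": 0.3, "wx": 0, "wy": 0, "wz": 0, "fingers": 1}
    - {"dx": -0.02, "dy": 0.015, "dz": 0.38, "wx": 0, "wy": 0, "wz": 0, "fingers": 1}
    - {"dx": -0.02, "dy": 0.015, "dz": 0.39, "wx": 0, "wy": 0, "wz": 0, "fingers": 1}
    - {"dx": -0.02, "dy": 0.015, "dz": 0.39, "wx": 0, "wy": 0, "wz": 0, "fingers": 1}

```text
time: 10.63
tool_pos: [0.5307, -0.387, 0.0102]
tcp_rot: [-0.003, 0.922, 0.387, 0.001]
ft_force: [0.4, -0.3, 0.2]
gripper_width: -0.0
grip_force: 0.0
```

Run:
```python
from h import *
tell(); push([0,5,10,15,20,30,40,45])
```

```text
10.6333 [ 0.5307 -0.387   0.0102] [[0.7, 0.714, -0.001], [0.714, -0.7, 0.005], [0.003, -0.004, -1.0]] [ 0.4 -0.3  0.2] -2.3250475155932998e-05 [-0.82  0.61  1.48  0.    1.06 -0.04]
0 [ 0.5223 -0.3839] d [-0.019 -0.041 -0.004] w [-0.009 -0.006  0.019]
5 [ 0.5084 -0.3796] d [-0.052 -0.105 -0.004] w [-0.009 -0.006  0.019]
10 [ 0.495  -0.3741] d [-0.079 -0.172 -0.004] w [-0.009 -0.006  0.019]
15 [ 0.4821 -0.3674] d [-0.1   -0.242 -0.003] w [-0.009 -0.006  0.019]
20 [ 0.4698 -0.3597] d [-0.116 -0.313 -0.003] w [-0.009 -0.006  0.019]
30 [ 0.4475 -0.3411] d [-0.127 -0.457 -0.002] w [-0.009 -0.006  0.019]
40 [ 0.4288 -0.3189] d [-0.114 -0.602 -0.002] w [-0.009 -0.006  0.019]
45 [ 0.4209 -0.3067] d [-0.098 -0.673 -0.001] w [-0.009 -0.006  0.019]
```

arm_command:
  moves:
    - {"dx": -0.019, "dy": -0.041, "dz": -0.003, "wx": 0, "wy": 0, "wz": 0, "fingers": 1}
    - {"dx": -0.035, "dy": -0.073, "dz": -0.003, "wx": 0, "wy": 0, "wz": 0, "fingers": 1}
    - {"dx": -0.052, "dy": -0.105, "dz": -0.003, "wx": 0, "wy": 0, "wz": 0, "fingers": 1}
    - {"dx": -0.065, "dy": -0.138, "dz": -0.003, "wx": 0, "wy": 0, "wz": 0, "fingers": 1}
    - {"dx": -0.079, "dy": -0.172, "dz": -0.003, "wx": 0, "wy": 0, "wz": 0, "fingers": 1}

```text
time: 11.05
tool_pos: [0.498, -0.3766, 0.0151]
tcp_rot: [0.002, 0.922, 0.387, 0.003]
ft_force: [6.9, -0.5, 0.1]
gripper_width: -0.0
grip_force: 2.7
```

Run:
```python
from h import *
tell(); push([10,15,20,25,30,35,40,45]);
```

```text
11.05 [ 0.498  -0.3766  0.0151] [[0.701, 0.713, 0.007], [0.713, -0.701, -0.001], [0.004, 0.006, -1.0]] [ 6.9 -0.5  0.1] -1.5428671970722818e-05 [-0.84  0.52  1.6   0.01  1.02 -0.07]
10 [ 0.495  -0.3741] d [-0.002 -0.02   0.021] w [ 0.012 -0.008  0.018]
15 [ 0.4821 -0.3674] d [-0.023 -0.089  0.02 ] w [ 0.012 -0.008  0.018]
20 [ 0.4698 -0.3597] d [-0.039 -0.16   0.02 ] w [ 0.012 -0.008  0.018]
25 [ 0.4582 -0.3509] d [-0.048 -0.232  0.019] w [ 0.012 -0.008  0.018]
30 [ 0.4475 -0.3411] d [-0.05  -0.305  0.019] w [ 0.012 -0.008  0.018]
35 [ 0.4376 -0.3304] d [-0.047 -0.377  0.018] w [ 0.012 -0.008  0.018]
40 [ 0.4288 -0.3189] d [-0.037 -0.449  0.018] w [ 0.012 -0.008  0.018]
45 [ 0.4209 -0.3067] d [-0.021 -0.52   0.017] w [ 0.012 -0.008  0.018]
```

arm_command:
  moves:
    - {"dx": -0.01, "dy": -0.05, "dz": 0.02, "wx": 0, "wy": 0, "wz": 0, "fingers": 1}
    - {"dx": -0.023, "dy": -0.089, "dz": 0.02, "wx": 0, "wy": 0, "wz": 0, "fingers": 1}
    - {"dx": -0.032, "dy": -0.125, "dz": 0.02, "wx": 0, "wy": 0, "wz": 0, "fingers": 1}
    - {"dx": -0.039, "dy": -0.16, "dz": 0.02, "wx": 0, "wy": 0, "wz": 0, "fingers": 1}
    - {"dx": -0.048, "dy": -0.232, "dz": 0.02, "wx": 0, "wy": 0, "wz": 0, "fingers": 1}

```text
time: 11.47
tool_pos: [0.4613, -0.3541, 0.0137]
tcp_rot: [0.006, 0.922, 0.386, 0.005]
ft_force: [9.9, -3.4, 4.1]
gripper_width: -0.0005
grip_force: 4.6
```

Run:
```python
from h import *
tell(); push([25,30,35,40,45,50]);
```

```text
11.4667 [ 0.4613 -0.3541  0.0137] [[0.701, 0.713, 0.014], [0.713, -0.701, -0.008], [0.004, 0.015, -1.0]] [ 9.9 -3.4  4.1] -0.0004521177393397838 [-0.87  0.43  1.73  0.01  0.96 -0.09]
25 [ 0.4582 -0.3509] d [ 0.001 -0.022  0.013] w [ 0.03  -0.008  0.017]
30 [ 0.4475 -0.3411] d [-0.002 -0.095  0.012] w [ 0.03  -0.008  0.017]
35 [ 0.4376 -0.3304] d [ 0.001 -0.168  0.011] w [ 0.03  -0.008  0.017]
40 [ 0.4288 -0.3189] d [ 0.011 -0.239  0.01 ] w [ 0.03  -0.008  0.017]
45 [ 0.4209 -0.3067] d [ 0.027 -0.31   0.009] w [ 0.03  -0.008  0.017]
50 [ 0.4142 -0.2939] d [ 0.049 -0.379  0.008] w [ 0.03  -0.008  0.017]
```

arm_command:
  moves:
    - {"dx": 0, "dy": -0.06, "dz": 0.01, "wx": 0, "wy": 0, "wz": 0, "fingers": 1}
    - {"dx": -0.002, "dy": -0.12, "dz": 0.01, "wx": 0, "wy": 0, "wz": 0, "fingers": 1}
    - {"dx": 0.002, "dy": -0.18, "dz": 0.01, "wx": 0, "wy": 0, "wz": 0, "fingers": 1}
    - {"dx": 0.01, "dy": -0.239, "dz": 0.01, "wx": 0, "wy": 0, "wz": 0, "fingers": 1}
    - {"dx": 0.012, "dy": -0.245, "dz": 0.01, "wx": 0, "wy": 0, "wz": 0, "fingers": 1}

```text
time: 11.88
tool_pos: [0.427, -0.3174, 0.0114]
tcp_rot: [0.006, 0.922, 0.387, 0.004]
ft_force: [8.4, -5.2, 5.5]
gripper_width: 0.0005
grip_force: 4.9
```

```bash
cat >> h.py <<'E'
def orange(n):
    c=arm.camera(n); np.savez('pics/or.npz',**c); h=cv2.cvtColor(np.ascontiguousarray(c['image']),cv2.COLOR_RGB2HSV)
    m=(h[...,0]>8)&(h[...,0]<22)&(h[...,1]>185)&(h[...,2]>120); P=[]
    for v,u in zip(*np.nonzero(m)):
        p=pt(c,u,v,.025)
        if np.hypot(p[0]-.565,p[1]+.223)<.26: P.append(p[:2])
    P=np.array(P); print(n,len(P))
    if len(P)>5:
        mu=P.mean(0); d=np.linalg.svd(P-mu)[2][0]; e=mu-[.5648,-.223]; print(mu,'axis',np.degrees(np.arctan2(d[1],d[0])),'from nut',np.degrees(np.arctan2(e[1],e[0])),np.hypot(*e))
E
python3 - <<'E'
from h import *
tell(); orange('top'); orange('scene'); push([45,50])
E
```

```text
11.8833 [ 0.427  -0.3174  0.0114] [[0.701, 0.713, 0.012], [0.713, -0.701, -0.008], [0.003, 0.015, -1.0]] [ 8.4 -5.2  5.5] 0.0004784135078405551 [-0.87  0.33  1.88  0.01  0.92 -0.1 ]
top 54
[ 0.43046666 -0.28575041] axis -153.9207558331724 from nut -154.96156426442082 0.14826685662674507
scene 16
[ 0.41229132 -0.29073267] axis -157.49629109111385 from nut -156.05287537256936 0.16687304333409123
45 [ 0.4209 -0.3067] d [ 0.018 -0.061  0.002] w [ 0.028 -0.006  0.017]
50 [ 0.4142 -0.2939] d [ 0.04  -0.13   0.001] w [ 0.028 -0.006  0.017]
```

arm_command:
  moves:
    - {"dx": 0.006, "dy": -0.025, "dz": 0, "wx": 0, "wy": 0, "wz": 0, "fingers": 1}
    - {"dx": 0.014, "dy": -0.05, "dz": 0, "wx": 0, "wy": 0, "wz": 0, "fingers": 1}
    - {"dx": 0.014, "dy": -0.05, "dz": 0, "wx": 0, "wy": 0, "wz": 0, "fingers": 1}
    - {"dx": 0, "dy": 0.03, "dz": 0, "wx": 0, "wy": 0, "wz": 0, "fingers": 1}
    - {"dx": 0, "dy": 0.08, "dz": 0, "wx": 0, "wy": 0, "wz": 0, "fingers": 1}

```text
time: 12.4
tool_pos: [0.4354, -0.3268, 0.009]
tcp_rot: [0.001, 0.922, 0.387, 0.002]
ft_force: [-0.4, 0.1, 0.9]
gripper_width: -0.0004
grip_force: 0.0
```

arm_command:
  moves:
    - {"dx": 0, "dy": 0.03, "dz": -0.1, "wx": 0, "wy": 0, "wz": 0, "fingers": 1}
    - {"dx": 0, "dy": 0.06, "dz": -0.3, "wx": 0, "wy": 0, "wz": 0, "fingers": 1}
    - {"dx": -0.15, "dy": 0.06, "dz": -0.5, "wx": 0, "wy": 0, "wz": 0, "fingers": 1}
    - {"dx": -0.35, "dy": 0.06, "dz": -0.7, "wx": 0, "wy": 0, "wz": 0, "fingers": 1}
    - {"dx": -0.55, "dy": 0.06, "dz": -0.7, "wx": 0, "wy": 0, "wz": 0, "fingers": 1}

```text
time: 12.82
tool_pos: [0.3787, -0.4027, 0.1484]
tcp_rot: [0.004, 0.921, 0.389, 0.002]
ft_force: [-0.1, -0.4, 0.3]
gripper_width: 0.0001
grip_force: 0.0
```

arm_command:
  moves:
    - {"dx": -0.2, "dy": 0, "dz": 0, "wx": 0, "wy": 0, "wz": 0, "fingers": 1}
    - {"dx": -0.4, "dy": 0, "dz": 0, "wx": 0, "wy": 0, "wz": 0, "fingers": 1}
    - {"dx": -0.5, "dy": 0, "dz": 0, "wx": 0, "wy": 0, "wz": 0, "fingers": 1}

```text
time: 13.07
tool_pos: [0.3037, -0.4754, 0.1437]
tcp_rot: [0.001, 0.923, 0.386, 0.0]
ft_force: [1.1, 0.3, 0.6]
gripper_width: 0.0004
grip_force: 0.0
```

Run:
```python
from h import *
tell(); orange('top'); orange('scene')
c=dict(np.load('pics/or.npz'));t=arm.camera('top')
h=cv2.cvtColor(np.ascontiguousarray(t['image']),cv2.COLOR_RGB2HSV)
# depth heights along the wrench
for a in(-153,-156,-159,-162):
    print(a,[round(float(max(pt(t,*(lambda q:(t['intrinsics'][0,0]*q[0]/-q[2]+t['intrinsics'][0,2],-t['intrinsics'][1,1]*q[1]/-q[2]+t['intrinsics'][1,2]))(t['cam_to_world'][:3,:3].T@(np.array([.5648+r*np.cos(np.deg2rad(a)),-.223+r*np.sin(np.deg2rad(a)),.02])-t['cam_to_world'][:3,3])))[2],-1)),3) for r in(.05,.09,.13,.165,.2)])
```

```text
13.0667 [ 0.3037 -0.4754  0.1437] [[0.702, 0.712, 0.001], [0.712, -0.702, -0.002], [-0.001, 0.002, -1.0]] [1.1 0.3 0.6] 0.0003717106162348804 [-1.22  0.21  1.72  0.    1.21 -0.44]
top 123
[ 0.40770946 -0.28898656] axis -157.789154781377 from nut -157.21494753415203 0.1703868064223461
scene 0
-153 [0.002, 0.02, 0.023, 0.025, 0.002]
-156 [-0.003, 0.02, 0.022, 0.025, 0.025]
-159 [0.02, 0.023, 0.024, 0.026, 0.026]
-162 [0.026, 0.025, 0.024, 0.013, -0.849]
```

```bash
python3 -c "
from bench import arm
print(arm.finish_job())"
```

```text
the job is handed in; nothing more can be done
None
```

I handed the job in at about 13 s of the 67 s allowed. By camera measurement the jaw is closed to about 30 mm on the nut, the wrench and nut were turned about 40–45° clockwise, and the wrench lies flat on the nut with the arm clear; the hand-in call returned no verdict.

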